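# Index the thread carousel on the mending desk

### The arm

A 7-joint arm with a two-finger parallel gripper is mounted at the origin on the work surface. World frame = base frame: x ahead of the robot, y to its left, z up, the work surface at z = 0. Lengths are in m, angles in rad, forces in N, time in s.
With the tool pointing down it reaches from about 0.4 to 0.85 m from the base axis. Payload 10.4 kg.
Tool frame: the origin (TCP) lies on the mounting face of the last link; the fingertips stand 173 mm ahead of it and the grasp point (between the pads) lies 155 mm ahead of it (manip.tip_extent is the distance from the TCP to the fingertips, in m); z points along the fingers, y is the line along which they close (so a half turn about z gives the same grasp; the last joint's range is limited). The gripper opens to 85 mm and grips with 20 to 120 N. Pads are 22 mm wide; open, the fingers measure 114 mm over their backs; the gripper's body (76 mm by 85 mm) begins 54 mm behind the grasp point. The pads swing forward as they close: fully open they stand 13 mm farther back than shut.
Start: joints at [1.23, 0.332, -0.065, 1.46, 0.022, 1.35, -0.088], TCP at [0.195, -0.594, 0.405] pointing down, gripper open.
Joint ranges: [-2.6, 2.6], [-0.5, 2.12], [-1.47, 1.34], [0.16, 2.42], [-1.27, 4.41], [0.06, 2.06], [-2.6, 2.6]. Speed limits (rad/s): [2.22, 2.22, 2.79, 2.79, 3.14, 3.14, 3.14].

### API

Orientations are given as a unit quaternion [x, y, z, w].
In Python, from workcell import manip gives the robot as it stands.
- The arm moves only by the tool move_arm, never from a script. Its argument "plan" is one flat list of numbers, 7 for each row, row after row: the turn, a rotation vector about the tool's x, y, z in rad, then the shift along the tool's x, y, z in m, then the finger opening in m, from 0 to 0.0854. In form: [ax, ay, az, dx, dy, dz, gripper, ax, ay, az, dx, dy, dz, gripper, ...]. A call has 1 to 12 rows; each row is the pose to reach, as a shift and turn from the pose commanded when the call began, along the tool's axes at that moment; what a row does not reach only later rows make up. A row lasts 1/8 s, in which the tool goes at most 62.5 mm and 10.7 degrees, less where a joint would pass 70% of its speed; a pose out of reach is approached as far as the arm can. A call with a gripper value outside its range is refused whole. The fingers move at their own pace and stop on an object; "squeeze" is the grip in N (left out, the last holds). Time passes only in rows, so rows that repeat a pose let the fingers close. It gives the time, the measured TCP pose, the force, the opening and the grip force at its end, in the units of the state.
- manip.get_obs(): the state, without advancing time (a new reading comes with each control period).
- manip.camera(name): name is "scene" or "top" or "wrist"; returns a dict with "color" (384x512x3 uint8, red, green, blue), "fx", "fy", "cx", "cy" (pixels), "cam_to_world" (4x4, takes a point from camera to world coordinates); the wrist camera has in their place "mount" (4x4, takes a point from camera to tool coordinates, whose origin is the TCP and whose axes are the flange's). Camera axes: x right, y down, z forward; pixel columns grow to the right and rows downward; lengths in m; the calibration is good to about 2 mm. A picture is of the moment at which its call begins: read the wrist's pose just before it. There is no depth.
- manip.hand_in(): hands the job in; it is judged then, once.
Trained networks look in a picture, given as the dict that the camera call returned (one of the last four; its "shot" number tells which), for a name from the list of things; names that differ only in an ending like _2 or _b are one class to them, and where a whole thing is asked for, a point or a joint stands for the part that bears it (a point fixed in the world has none). Each returns a list of dicts, best first, with "conf" (0 to 1); they miss things now and then, are a little off and sometimes report something else, mostly with a low value. They report only what shows in the picture. A call takes as long as a camera call.
- manip.look_for(picture, label): "position" ([x, y, z] in m, in the coordinates of the camera as it stood for that picture, good to about 4 mm: the middle of the surface that is visible of it).
- manip.silhouettes(picture, label): "pixels" (384x512 bool, what is visible of it).
- manip.tip_of(picture, label): "position" ([x, y, z] in m, in the coordinates of the camera as it stood for that picture, good to about 4 mm: a listed point, or the origin of a listed thing).
The state is a dict: "clock": time; "joint_pos": joint angles; "joint_velocities": joint speeds; "tau": joint torques, N m; "position": TCP position; "ee_rot": TCP orientation; "ft_force": force on the tool from outside, world axes, zero at the start; "torque": the same for the moment, N m; "grip_width": opening from 0.0 (shut) to 1.0 (fully open); "grasp_force": force on a finger pad.
Only numpy, scipy, OpenCV 4.12 (cv2) and the standard library are available. Lean on these libraries where they do the work, as an engineer would, in place of code of your own. Each camera call takes 0.05 s, during which the arm holds its last target. There are 200 camera calls.

### The job

Turn the wooden thread carousel on the mending desk (its upright steel post serves as the handle) until the tall cone of thread that stands on it is at the arrow pointer of the stand and the catch has clicked in. Then let go, and leave the loose spare cone beside the carousel standing where it is.

Things in the scene. Friction and masses are not known exactly. Their poses are not given: they have to be found in the camera images.
- turntable (a joint): Carousel's turn about its upright axle, rad, anticlockwise from above; 0: its tall cone is at the pointer. Starts at 0.65 to 1.45, so turn clockwise by that much. It turns freely (1 N at the post) down to 0.45; then a sprung catch resists with up to 8 N at the post until 0.22; below 0.17 it pulls the carousel into 0 by itself. More catches at 2.09 and -2.09, end stops at 2.2 and -2.2.
- axle (a point): Centre of carousel top (wood disc, 244 mm wide, 56 mm above the desk), on its axis; does not turn with it. Its -x points to the pointer: dark steel block with brass arrowhead, 63 mm high, 123 to 180 mm off, on the fixed grey stand. The disc carries the tall cone (58 wide, 110 high, 75 off the axis) and, 120 degrees either side of it, a low tin and a small spool (at most 46 wide, 34 high).
- post_top (a point): Centre of the top of the steel post for turning the carousel: upright, round, 20 mm in diameter, 56 mm high (top 112 mm above the desk), fixed to the disc 98 mm from the axle, straight across the axle from the tall cone. It turns with the disc; at joint 0 it stands on the far side of the axle from the pointer.
- spare_cone: Bystander: a loose cone of thread just like the carousel's, 58 mm wide, 110 mm high, standing on the desk 27 to 32 cm from the axle, beyond the pointer or on the opposite side of the carousel. Origin at the centre of its underside, z up. A low dish stands on the other of these two sides, and a phone lies beside the carousel.

How it is judged:
By the outcome, as a careful person would: the job done as asked, in the order asked, and still so for the second after the job is handed in, with the robot touching nothing.
It also fails if it takes over 32 s, if anything falls off the work surface, if the arm or the gripper's body presses on something with over 40 N, if the wrist force passes 120 N, or if a joint passes its speed limit or range.

## Working session

There is one attempt and no reset: what is moved stays moved. The work goes in short steps, Python scripts to look and compute and a tool call to move; the robot and the scene stay as the last step left them, time stands still between calls to the robot, and variables do not carry over. Pictures are saved under pics/ and viewed, at most 10 in all, crops included, and the job is handed in when it is done.

Besides the shell and the picture viewer there is one more tool, called after "Request:" as name(argument=value, ...) on one line, values as JSON. move_arm: Moves the arm, as the interface text tells. Its arguments: {"type":"object","properties":{"plan":{"type":"array","items":{"type":"number"}},"squeeze":{"type":"number"}},"required":["plan"]}

```bash
mkdir -p pics
cat > h.py <<'E'
import numpy as np, cv2
from scipy.spatial.transform import Rotation as R
from workcell import manip
def world(p,c,o=None):
    if 'cam_to_world' in c: M=np.array(c['cam_to_world'])
    else:
        T=np.eye(4);T[:3,:3]=R.from_quat(o['ee_rot']).as_matrix();T[:3,3]=o['position'];M=T@np.array(c['mount'])
    return (M@np.r_[p,1])[:3]
E
python3 - <<'E'
from h import *
o=manip.get_obs(); print({k:np.round(v,3) for k,v in o.items()}); print(R.from_quat(o['ee_rot']).as_matrix().round(3))
for n in ['scene','top']:
    c=manip.camera(n); cv2.imwrite(f'pics/{n}0.png',c['color'][:,:,::-1])
    for l in ['axle','post_top','spare_cone','turntable']:
        for d in manip.tip_of(c,l)[:2] if l!='turntable' else []: print(n,'tip',l,round(d['conf'],2),world(d['position'],c).round(3))
        for d in manip.look_for(c,l)[:2]: print(n,'look',l,round(d['conf'],2),world(d['position'],c).round(3))
E
```

```text
{'clock': np.float64(0.0), 'joint_pos': array([ 1.23 ,  0.333, -0.065,  1.461,  0.022,  1.35 , -0.088]), 'joint_velocities': array([-0.   ,  0.001,  0.001, -0.   , -0.   , -0.001, -0.   ]), 'tau': array([ 0.0000e+00, -6.2546e+01,  5.0000e-02, -3.9161e+01,  1.6000e-02,
        1.0000e-02,  0.0000e+00]), 'position': array([ 0.195, -0.594,  0.404]), 'ee_rot': array([ 0.987,  0.158, -0.   , -0.001]), 'ft_force': array([-0.529,  0.105, -0.126]), 'torque': array([-0.074, -0.038,  0.05 ]), 'grasp_force': np.float64(0.0), 'grip_width': np.float64(0.998)}
[[ 0.95   0.312 -0.001]
 [ 0.312 -0.95   0.001]
 [-0.    -0.001 -1.   ]]
scene tip axle 0.6 [ 0.547 -0.069  0.052]
scene look axle 0.9 [ 0.596 -0.05   0.055]
scene tip post_top 0.59 [ 0.607 -0.144  0.11 ]
scene look post_top 0.68 [ 0.56  -0.057  0.053]
scene tip spare_cone 0.79 [ 0.483 -0.346  0.005]
scene look spare_cone 0.84 [ 0.495 -0.34   0.052]
scene look spare_cone 0.71 [ 0.598 -0.052  0.055]
scene look turntable 0.65 [ 0.559 -0.066  0.059]
top tip axle 0.64 [ 0.546 -0.069  0.057]
top look axle 0.82 [ 0.542 -0.057  0.056]
top tip post_top 0.85 [ 0.609 -0.147  0.115]
top look post_top 0.72 [ 0.542 -0.072  0.057]
top tip spare_cone 0.66 [ 0.484 -0.346  0.   ]
top look spare_cone 0.86 [ 0.482 -0.331  0.052]
top look spare_cone 0.37 [ 0.543 -0.069  0.06 ]
top look turntable 0.8 [ 0.54  -0.066  0.059]
```

View pics/top0.png

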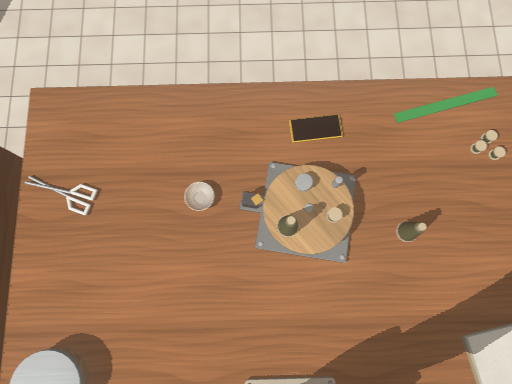

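View pics/scene0.png

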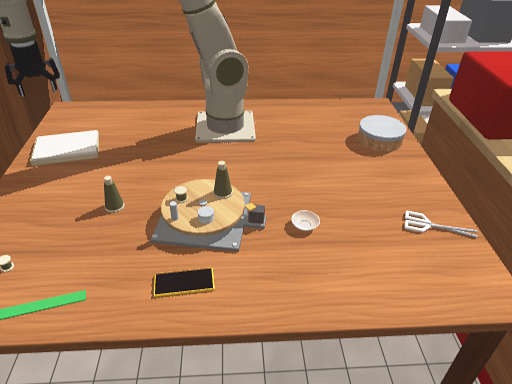

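Run:
```python
from h import *
c=manip.camera('top'); M=np.array(c['cam_to_world']);print(M.round(3),c['fx'],c['cx'],c['cy'])
for p in [[.547,-.069,.056],[.608,-.146,.112],[.484,-.346,.11]]:
    q=np.linalg.inv(M)@np.r_[p,1]; print(p,c['fx']*q[0]/q[2]+c['cx'],c['fy']*q[1]/q[2]+c['cy'])
```

```text
[[-0.025 -0.976  0.216  0.36 ]
 [-1.     0.024 -0.005  0.078]
 [-0.    -0.216 -0.976  1.114]
 [ 0.     0.     0.     1.   ]] 400.41066292014614 254.97597743376426 191.51433706346052
[0.547, -0.069, 0.056] 308.1392035010576 207.2304636003959
[0.608, -0.146, 0.112] 339.4969333393581 179.3835162162425
[0.484, -0.346, 0.11] 421.9869542689443 225.36263403759187
```

Top view: post at px (338,182), axle (308,208), pointer on the left at (253,199), spare cone on the right at (408,231). The scene view agrees, and the post and axle separation matches 98 mm. Next I work out the pointer direction and the approach.

```bash
cat >> h.py <<'E'
def px(c,u,v,z):
    M=np.array(c['cam_to_world']);d=M[:3,:3]@[(u-c['cx'])/c['fx'],(v-c['cy'])/c['fy'],1]
    return M[:3,3]+d*(z-M[2,3])/d[2]
def row(o,pos,yang):  # tool-frame shift and turn about tool z to have tool y at world angle yang
    m=R.from_quat(o['ee_rot']).as_matrix(); a=np.arctan2(m[1,1],m[0,1])
    return np.r_[(a-yang+np.pi)%(2*np.pi)-np.pi, m.T@(np.array(pos)-o['position'])].round(4)
E
python3 - <<'E'
from h import *
c=manip.camera('top');A=np.array([.547,-.069]);P=np.array([.608,-.146]);C=px(c,290,219,.166)[:2]
for n,v in [('post',P-A),('cone',A-C),('ptr',A-px(c,257,199,.063)[:2]),('ptr2',A-px(c,250,198,.063)[:2])]: print(n,np.linalg.norm(v).round(3),np.arctan2(v[1],v[0]).round(3))
o=manip.get_obs(); print(row(o,[.608,-.146,.36],.678))
E
```

```text
post 0.098 -0.901
cone 0.076 -0.909
ptr 0.139 -1.748
ptr2 0.158 -1.747
[-1.931   0.5319 -0.2963  0.0447]
```

Request:
move_arm(plan=[0,0,-0.48,0.133,-0.074,0,0.055,0,0,-0.96,0.266,-0.148,0,0.055,0,0,-1.44,0.4,-0.222,0.02,0.055,0,0,-1.93,0.532,-0.296,0.04,0.055,0,0,-1.93,0.532,-0.296,0.04,0.055,0,0,-1.93,0.532,-0.296,0.04,0.055,0,0,-1.93,0.532,-0.296,0.04,0.055,0,0,-1.93,0.532,-0.296,0.04,0.055,0,0,-1.93,0.532,-0.296,0.04,0.055,0,0,-1.93,0.532,-0.296,0.04,0.055,0,0,-1.93,0.532,-0.296,0.04,0.055,0,0,-1.93,0.532,-0.296,0.04,0.055])

```text
clock: 2.4
position: [0.6083, -0.1461, 0.3644]
ee_rot: [0.432, 0.902, 0.0, -0.0]
ft_force: [-1.0, -0.3, -0.2]
grip_width: 0.643
grasp_force: 0.0
```

Run:
```python
from h import *
o=manip.get_obs(); c=manip.camera('wrist'); cv2.imwrite('pics/w1.png',c['color'][:,:,::-1])
for l in ['axle','post_top']:
    for d in manip.tip_of(c,l)[:2]: print(l,round(d['conf'],2),world(d['position'],c,o).round(3))
print(o['joint_pos'].round(2),row(o,[.608,-.146,.252],.675))
```

```text
axle 0.7 [ 0.551 -0.067  0.056]
post_top 0.67 [ 0.612 -0.144  0.109]
[ 0.64  0.43 -0.62  1.49  0.25  1.31  0.67] [ 0.002   0.0003 -0.0002  0.1124]
```

View pics/w1.png

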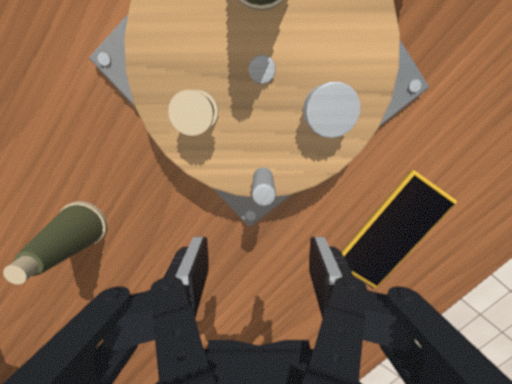

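The wrist view shows the post at px (263,190), midway between the pads (about 205 and 318). The spool and tin are clear on either side. I go down over the post and narrow the fingers to a loose cage.

Request:
move_arm(plan=[0,0,0,0,0,0.03,0.055,0,0,0,0,0,0.06,0.055,0,0,0,0,0,0.09,0.055,0,0,0,0,0,0.112,0.055,0,0,0,0,0,0.112,0.04,0,0,0,0,0,0.112,0.028,0,0,0,0,0,0.112,0.028,0,0,0,0,0,0.112,0.028], squeeze=20)

```text
clock: 3.55
position: [0.6084, -0.1464, 0.2535]
ee_rot: [0.432, 0.902, 0.0, 0.001]
ft_force: [-0.8, -0.1, -0.1]
grip_width: 0.329
grasp_force: 0.0
```

Run:
```python
from h import *
o=manip.get_obs(); print(o['grip_width'],o['grasp_force'],o['ft_force'].round(1),o['position'].round(4))
A=np.array([.549,-.068]); 
for k in range(1,15):
    t=-.901-.844*min(k,13)/13-(0.02 if k>=13 else 0); p=A+.098*np.array([np.cos(t),np.sin(t)]); print(k,row(o,[*p,.252],t+np.pi/2))
```

```text
0.32867828737279153 0.0 [-0.8 -0.1 -0.1] [ 0.6084 -0.1464  0.2535]
1 [ 0.0719  0.0005 -0.0042  0.0015]
2 [ 0.1368  0.0012 -0.0106  0.0015]
3 [ 0.2017  0.0023 -0.0168  0.0015]
4 [ 0.2667  0.0038 -0.023   0.0015]
5 [ 0.3316  0.0056 -0.0291  0.0015]
6 [ 0.3965  0.0079 -0.035   0.0015]
7 [ 0.4614  0.0105 -0.0408  0.0015]
8 [ 0.5264  0.0136 -0.0464  0.0015]
9 [ 0.5913  0.0169 -0.0518  0.0015]
10 [ 0.6562  0.0206 -0.057   0.0015]
11 [ 0.7211  0.0247 -0.0619  0.0015]
12 [ 0.7861  0.029  -0.0665  0.0015]
13 [ 0.871   0.0352 -0.0722  0.0015]
14 [ 0.871   0.0352 -0.0722  0.0015]
```

Request:
move_arm(plan=[0,0,0.07,0.0005,-0.004,0.001,0.028,0,0,0.137,0.001,-0.0105,0.001,0.028,0,0,0.2,0.0025,-0.017,0.001,0.028,0,0,0.267,0.004,-0.023,0.001,0.028,0,0,0.33,0.0055,-0.029,0.001,0.028,0,0,0.4,0.008,-0.035,0.001,0.028,0,0,0.46,0.0105,-0.041,0.001,0.028,0,0,0.525,0.0135,-0.0465,0.001,0.028,0,0,0.59,0.017,-0.052,0.001,0.028,0,0,0.655,0.0205,-0.057,0.001,0.028,0,0,0.72,0.0245,-0.062,0.001,0.028,0,0,0.785,0.029,-0.0665,0.001,0.028])

```text
clock: 5.05
position: [0.5381, -0.1654, 0.2522]
ee_rot: [0.745, 0.667, 0.0, 0.0]
ft_force: [0.1, -0.2, -0.2]
grip_width: 0.331
grasp_force: 0.0
```

Run:
```python
from h import *
o=manip.get_obs(); print(o['grip_width'],o['grasp_force'],o['ft_force'].round(1),o['position'].round(4))
c=manip.camera('top'); cv2.imwrite('pics/t2.png',cv2.resize(c['color'][120:280,180:440,::-1],None,fx=3,fy=3))
for d in manip.tip_of(c,'post_top')[:2]: print(round(d['conf'],2),world(d['position'],c).round(3))
A=np.array([.549,-.068]); t=-1.745-.02; p=A+.098*np.array([np.cos(t),np.sin(t)]); print(p,row(o,[*p,.252],t+np.pi/2))
```

```text
0.3310819478258227 0.0 [ 0.1 -0.2 -0.2] [ 0.5381 -0.1654  0.2522]
0.81 [ 0.538 -0.169  0.113]
[ 0.53008745 -0.16415776] [ 0.084   0.0003 -0.0081  0.0002]
```

View pics/t2.png

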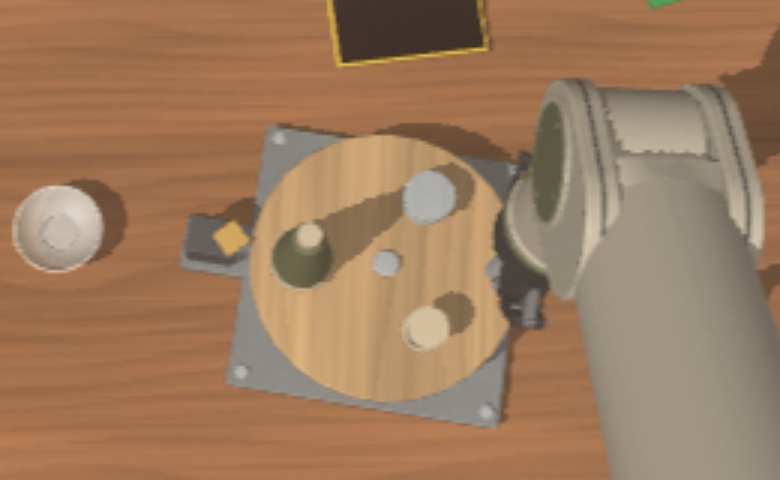

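The cone at crop px (302,258) is nearly at the pointer (225,240), with roughly 0.05–0.08 rad left by the post. I'll nudge a bit further and then open.

Request:
move_arm(plan=[0,0,0.04,0,-0.004,0,0.028,0,0,0.08,0,-0.008,0,0.028,0,0,0.08,0,-0.008,0,0.028,0,0,0.08,0,-0.008,0,0.028])

```text
clock: 5.65
position: [0.5304, -0.1645, 0.2518]
ee_rot: [0.77, 0.638, 0.0, 0.0]
ft_force: [-0.2, 0.1, -0.3]
grip_width: 0.331
grasp_force: 0.0
```

Run:
```python
from h import *
o=manip.get_obs(); print(o['grip_width'],o['grasp_force'],o['ft_force'].round(1),o['position'].round(4))
c=manip.camera('top')
for d in manip.tip_of(c,'post_top')[:2]: print(round(d['conf'],2),world(d['position'],c).round(3))
```

```text
0.331139809481921 0.0 [-0.2  0.1 -0.3] [ 0.5304 -0.1645  0.2518]
0.61 [ 0.531 -0.167  0.113]
```

Request:
move_arm(plan=[0,0,0,0,0,0,0.055,0,0,0,0,0,0,0.055,0,0,0,0,0,0,0.055,0,0,0,0,0,0,0.055,0,0,0,0,0,-0.03,0.055,0,0,0,0,0,-0.06,0.055,0,0,0,0,0,-0.1,0.055,0,0,0,0,0,-0.14,0.055,0,0,0,0,0,-0.18,0.055,0,0,0,0,0,-0.18,0.055])

```text
clock: 7.0
position: [0.5308, -0.1643, 0.4351]
ee_rot: [0.77, 0.638, 0.001, 0.002]
ft_force: [0.1, 0.6, -1.9]
grip_width: 0.639
grasp_force: 0.0
```

Run:
```python
from h import *
o=manip.get_obs(); print(o['ft_force'].round(1),o['position'].round(4))
c=manip.camera('wrist'); cv2.imwrite('pics/w3.png',c['color'][:,:,::-1])
for l in ['axle','post_top','spare_cone']:
    for d in manip.tip_of(c,l)[:2]: print(l,round(d['conf'],2),world(d['position'],c,o).round(3))
c=manip.camera('top')
for l in ['axle','post_top','spare_cone']:
    for d in manip.tip_of(c,l)[:2]: print(l,round(d['conf'],2),world(d['position'],c,o).round(3))
```

```text
[ 0.1  0.6 -1.9] [ 0.5308 -0.1643  0.4351]
axle 0.71 [ 0.551 -0.067  0.055]
post_top 0.79 [ 0.53  -0.168  0.109]
spare_cone 0.9 [ 0.48  -0.343  0.002]
spare_cone 0.75 [ 0.532 -0.165  0.107]
axle 0.76 [ 0.548 -0.067  0.056]
spare_cone 0.38 [ 0.485 -0.349  0.   ]
```

View pics/w3.png

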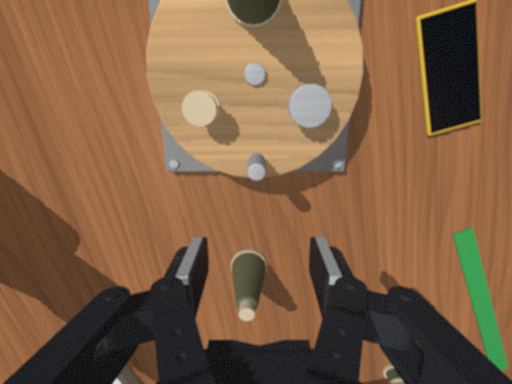

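In the wrist view the post (257,165), axle (255,74) and tall cone (253,10) lie along the stand's midline. The spare cone is still at its first measured place, standing, and the arm is clear.

```bash
python3 -c "
from h import *
print(manip.hand_in())"
```

```text
the job is handed in; nothing more can be done
None
```

I turned the carousel until its tall cone was at the pointer, aligned to within about 0.03 rad and resting there with no force on the gripper. I could not hear the catch click. Then I opened the fingers and lifted clear; the spare cone is still standing where it was, and the job is handed in at about 7 s.

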